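# Slide a packed carton home in the scanning station

### The job

The glue bottle is standing in the way of the scanning station: first put it upright, wholly on the round blue coaster. Then slide the brown carton with the orange label along the bench, without lifting or tipping it, in under the grey gantry until it sits square and fully home against the station's back stop. Do not topple the glue bottle and leave everything else on the bench where it is.

Things in the scene. Friction and masses are not known exactly. Their poses are not given: they have to be found in the camera images.
- station: Fixed grey steel scanning station: a low bay under a gantry. Origin: on the bench where the middle of the fully home carton comes; +x points into the bay (away from the robot), y across. Side guides 30 mm high, inner faces at y = +-90 mm, x from -60 to +50 mm, with yellow lips flaring out to x = -90, y = +-112 mm. Four 22 mm posts at x = -78 and +62, y = +-127 mm.
- stop (a point): Middle of the face of the station's back stop, on the bench: a 35 mm high steel wall across the end of the bay, 50 mm beyond the station's origin. Axes as the station's.
- beam (a point): Middle of the lower front edge of the gantry's front beam, 170 mm above the bench, 90 mm before the station's origin. The beam is 42 mm deep (x), 276 mm long (y) and 36 mm high; a scanner head on its middle reaches 240 mm. A like beam stands at x = 44 to 74 mm from the station's origin; bars at y = +-127 mm join them. The gap between the beams is too small for a gripper.
- carton: Loose closed brown cardboard carton with a white tape strip along y and an orange label on top, 100 mm (its x) by 150 mm (its y) by 70 mm high, about 0.3 to 0.7 kg. Origin: centre of its underside. It goes home with a long side against the back stop, either long side.
- glue: Loose white glue bottle, yellow label, red cap, standing; 48 mm diameter, 115 mm high, 0.2 kg. It is 48 mm wide up to 85 mm height, then narrows to about 40 mm. Origin: centre of its underside, z up.
- coaster: Fixed round blue coaster, 90 mm diameter, 4 mm thick, to one side of the station. Origin: centre of its underside.
- white_box: Bystander: loose white box with a blue label, same size as the carton (100 x 150 x 70 mm). Origin: centre of its underside.
- tape_roll: Bystander: loose amber tape roll lying flat, 86 mm diameter, 45 mm high. Origin: centre of its underside.
- mug: Bystander: loose blue mug, 72 mm diameter, 85 mm high, handle at its +y. Origin: centre of its underside.
- screwdriver: Bystander: loose screwdriver with a red handle lying along its x, about 200 mm long, 30 mm thick. Origin: on the bench below its middle.
- small_box: Bystander: small loose cardboard box, 70 x 90 x 60 mm. Origin: centre of its underside.

How it is judged:
By the outcome, as a careful person would: the job done as asked, in the order asked, and still so for the second after the job is handed in, with the robot touching nothing.
It also fails if it takes over 72 s, if anything falls off the work surface, if the arm or the gripper's body presses on something with over 40 N, if the wrist force passes 120 N, or if a joint passes its speed limit or range.

### The arm

A 6-joint arm with a two-finger parallel gripper is mounted at the origin on the work surface. World frame = base frame: x ahead of the robot, y to its left, z up, the work surface at z = 0. Lengths are in m, angles in degrees, forces in N, time in s.
With the tool pointing down it reaches from about 0.325 to 0.85 m from the base axis. Payload 15.5 kg.
Tool frame: the origin (TCP) lies midway between the tips of the shut fingers; the grasp point (between the pads) lies 19 mm behind it; z points along the fingers, y is the line along which they close (so a half turn about z gives the same grasp; the last joint's range is limited). The gripper opens to 91 mm and grips with 3 to 60 N. Pads are 32 mm wide; open, the fingers measure 118 mm over their backs; the gripper's body (76 mm by 178 mm) begins 60 mm behind the grasp point.
Start: joints at [64.945, 28.281, 77.091, -0, 74.628, -5.472], TCP at [0.209, 0.589, 0.214] pointing down, gripper open.
Joint ranges: [-166.48, 166.48], [-47.26, 123.95], [12.59, 153.08], [-70.14, 250.14], [6.76, 159.57], [-176.63, 176.63]. Speed limits (degrees/s): [108.29, 108.29, 147.25, 172.46, 172.46, 172.46].

### API

Orientations are given as a 3x3 rotation matrix whose columns are the frame's x, y, z axes.
In Python, from bench import ctrl gives the robot as it stands. The module is installed in compiled form; this text tells all that it offers. Calls block until the motion is done:
- ctrl.goto(position, orientation): joint-space move of the TCP to a pose.
- ctrl.move_l(position, vel=0.15, ori=None, contact_N=None): straight line of the TCP; ori=None keeps the orientation; vel is the mean speed in m/s. With contact_N (N) it stops when the force on the tool has changed by that much, and returns True; else False.
- ctrl.movej(angles): joint-space move.
- ctrl.command_gripper(opening): opening from 0.0 (shut) to 1.0 (fully open); the grip force is fixed at half the most; returns when the fingers have stopped.
- ctrl.sleep(seconds).
- ctrl.ik(position, orientation): joint angles nearest the present ones, or None.
- ctrl.read_camera(name): name is "scene" or "top"; returns the picture (480x640x3 uint8, blue, green, red); there is no depth.
- ctrl.camera_params(name): a dict with "fx", "fy", "cx", "cy" (pixels), "D" ([k1, k2, p1, p2, k3] as OpenCV has them; the pictures are not rectified), "pose" (4x4, takes a point from camera to world coordinates). Camera axes: x right, y up, looking along -z (the intrinsics and any distortion apply to the point x, -y, -z); pixel columns grow to the right and rows downward; lengths in m; the calibration is good to about 2 mm. A picture is of the moment at which its call begins. camera_params takes no time and is no camera call.
A pose or a line that the arm cannot do raises ctrl.MotionError and nothing moves.
- ctrl.sign_off(): hands the job in; it is judged then, once.
Readings, each from a call of its own:
- ctrl.current_t(): time.
- ctrl.current_q(): joint angles.
- ctrl.current_dq(): joint speeds.
- ctrl.current_effort(): joint torques, N m.
- ctrl.current_tool_pos(): TCP position.
- ctrl.current_eef_rot(): TCP orientation.
- ctrl.current_contact_force(): force on the tool from outside, world axes, zero at the start.
- ctrl.current_wrist_torque(): the same for the moment, N m.
- ctrl.current_grip_width(): opening from 0.0 (shut) to 1.0 (fully open).
- ctrl.current_grasp_force(): force on a finger pad.
Only numpy, scipy, OpenCV 4.12 (cv2) and the standard library are available. Lean on these libraries where they do the work, as an engineer would, in place of code of your own. Each camera call takes 0.05 s, during which the arm holds its last target. There are 200 camera calls.

## Working session

There is one attempt and no reset: what is moved stays moved. The work goes in short steps, each a Python script; the robot and the scene stay as the last script left them, time stands still between calls to the robot, and variables do not carry over. Pictures are saved under pics/ and viewed, at most 10 in all, crops included, and the job is handed in when it is done.

```bash
mkdir -p pics; python3 - <<'E'
from bench import ctrl
import cv2,numpy as np
for n in("scene","top"):
    cv2.imwrite(f"pics/{n}0.png",ctrl.read_camera(n)); p=ctrl.camera_params(n)
    print(n,p["fx"],p["fy"],p["cx"],p["cy"],p["D"],np.round(p["pose"],4).tolist())
print(ctrl.current_t(),ctrl.current_eef_rot())
E
```

```text
scene 450.46051375988986 450.46051375988986 323.23302177483305 243.39273612831371 [-0.00827428  0.          0.          0.          0.        ] [[-0.9608, -0.1977, 0.1942, 0.7009], [0.2768, -0.7217, 0.6345, 0.5939], [0.0147, 0.6634, 0.7481, 0.8526], [0.0, 0.0, 0.0, 1.0]]
top 469.4103090134994 469.4103090134994 321.12538603400657 239.87923414569772 [-0.0698336  0.         0.         0.         0.       ] [[-0.0146, 0.9977, -0.0668, 0.4312], [-0.9998, -0.0156, -0.0151, -0.0218], [-0.0161, 0.0666, 0.9977, 1.2607], [0.0, 0.0, 0.0, 1.0]]
0.1 [[-9.42162983e-01  3.35154734e-01 -4.67269617e-04]
 [ 3.35155048e-01  9.42162406e-01 -1.04641078e-03]
 [ 8.95343388e-05 -1.14249728e-03 -9.99999343e-01]]
```

View pics/scene0.png

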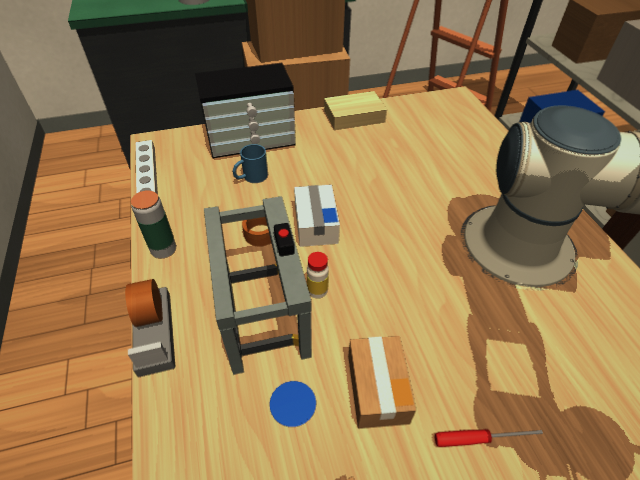

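View pics/top0.png

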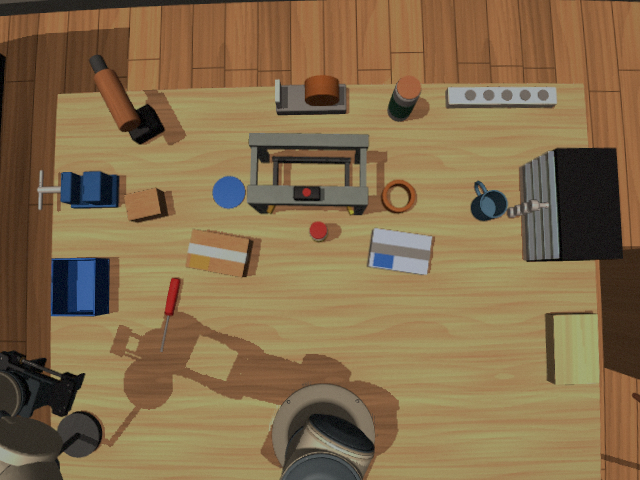

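The top view shows the glue at (318,232), the coaster at (229,192), the carton at (218,253) and the station's front beam at (247–368,195). The tape roll is at (398,196) and the white box at (400,250). Next I zoom in for precise pixels.

```bash
cat > h.py <<'E'
import cv2,numpy as np
from bench import ctrl
def K(n):
    p=ctrl.camera_params(n); return p,np.array([[p["fx"],0,p["cx"]],[0,p["fy"],p["cy"]],[0,0,1.]]),np.array(p["D"],float)
def p2w(n,uv,z):
    p,k,D=K(n); T=np.array(p["pose"]); uv=np.array(uv,float).reshape(-1,1,2)
    q=cv2.undistortPoints(uv,k,D)[:,0]; d=np.c_[q[:,0],-q[:,1],-np.ones(len(q))]@T[:3,:3].T
    return T[:3,3]+d*((np.asarray(z)-T[2,3])/d[:,2])[:,None]
def w2p(n,P):
    p,k,D=K(n); T=np.array(p["pose"]); c=(np.atleast_2d(P)-T[:3,3])@T[:3,:3]
    return cv2.projectPoints(c*[1,-1,-1],np.zeros(3),np.zeros(3),k,D)[0][:,0]
def crop(n,u0,v0,u1,v1,s,f,img=None):
    img=ctrl.read_camera(n) if img is None else img
    cv2.imwrite(f,cv2.resize(img[v0:v1,u0:u1],None,fx=s,fy=s,interpolation=cv2.INTER_CUBIC))
E
python3 - <<'E'
from h import *
t=cv2.imread("pics/top0.png");s=cv2.imread("pics/scene0.png")
crop("top",180,120,380,270,4,"pics/c1.png",t)
crop("scene",200,190,420,430,2.5,"pics/c2.png",s)
hsv=cv2.cvtColor(t,cv2.COLOR_BGR2HSV)
m=cv2.inRange(hsv,(100,150,60),(130,255,255)); m[:,:205]=0;m[:,255:]=0;m[:170]=0;m[220:]=0
M=cv2.moments(m,True);c=(M['m10']/M['m00'],M['m01']/M['m00']);print("coaster",c,p2w("top",c,.004))
m=cv2.inRange(hsv,(0,160,90),(8,255,255))+cv2.inRange(hsv,(172,160,90),(180,255,255)); m[:,:305]=0;m[:,332:]=0;m[:218]=0;m[245:]=0
M=cv2.moments(m,True);c=(M['m10']/M['m00'],M['m01']/M['m00']);print("cap",M['m00'],c,p2w("top",c,.113))
E
```

```text
coaster (228.48094612352168, 191.83311432325888) [[0.65033505 0.24733793 0.004     ]]
cap 228.0 (317.93859649122805, 229.67105263157896) [[0.53335106 0.00303291 0.113     ]]
```

View pics/c1.png

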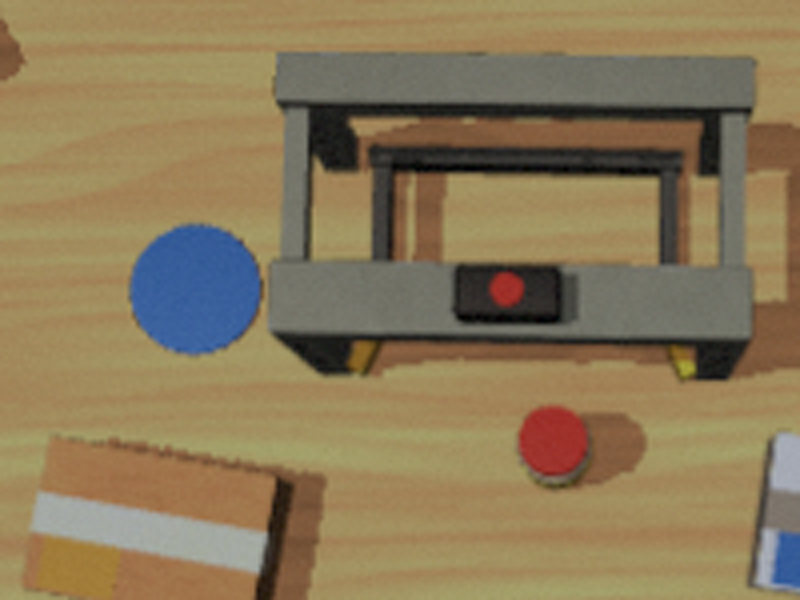

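View pics/c2.png

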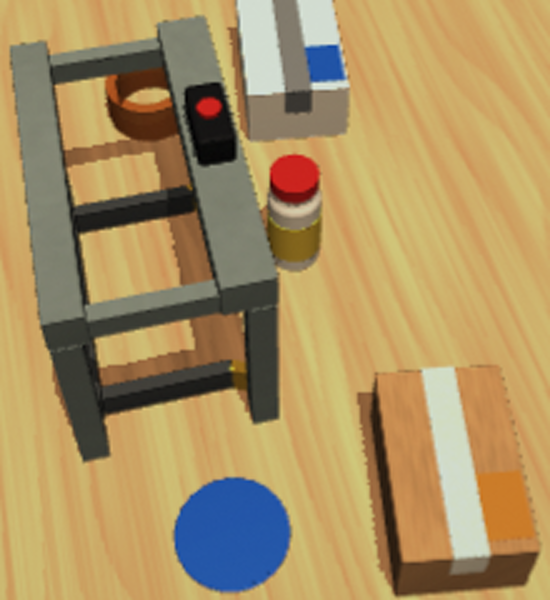

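Crop c1 shows the gantry top corners (front beam 271–751 × 260–340, rear beam 277–756 × 54–108) and the carton's far top edge from (53,435) to (280,475). Crop c2 shows the carton top corners at (375,374), (500,367), (538,553), (400,563). I fit poses from these.

```bash
cat > fit.py <<'E'
from h import *
from scipy.optimize import least_squares
def uv(c,o,s): return (np.array(c,float)+.5)/s-.5+np.array(o)
def fit(local,cams,pix,x0):
    L=np.array(local,float)
    def W(x,L):
        c,s=np.cos(x[2]),np.sin(x[2]); return np.c_[x[0]+c*L[:,0]-s*L[:,1],x[1]+s*L[:,0]+c*L[:,1],L[:,2]]
    def r(x):
        return np.concatenate([(w2p(n,W(x,L[[i]]))-p)[0] for i,(n,p) in enumerate(zip(cams,pix))])
    o=least_squares(r,x0,loss="soft_l1"); return o.x,r(o.x).reshape(-1,2)
E
python3 - <<'E'
from fit import *
T=lambda c:uv(c,(180,120),4); S=lambda c:uv(c,(200,190),2.5)
z=.206
st=[(.074,.138,z),(.074,-.138,z),(.044,.138,z),(.044,-.138,z),(-.048,.138,z),(-.048,-.138,z),(-.09,.138,z),(-.09,-.138,z)]
px=[(277,54),(756,60),(279,103),(753,108),(271,260),(751,267),(271,331),(751,340)]
def show(n,o): print(n,np.round(o[0][:2],4),np.round(np.degrees(o[0][2]),2),np.round(o[1],1).tolist())
show("station top",fit(st,["top"]*8,[T(p) for p in px],[.65,.02,0]))
# scene: beam-top corners (front-left etc.) : outer corners
sl=[(.074,.138,z),(.074,-.138,z),(-.09,-.138,z),(-.09,.138,z)]
sp=[(47,345),(10,46),(205,17),(278,278)]
show("station scene",fit(sl,["scene"]*4,[S(p) for p in sp],[.65,.02,0]))
z=.07
ct=[(.05,.075,z),(.05,-.075,z),(-.05,.075,z)]; 
cs=[(.05,-.075,z),(-.05,-.075,z),(-.05,.075,z),(.05,.075,z)]
cp=[(375,374),(500,367),(538,553),(400,563)]
show("carton top",fit(ct,["top"]*3,[T(p) for p in[(53,435),(280,475),(25,585)]],[.5,.25,-.1]))
show("carton scene",fit(cs,["scene"]*4,[S(p) for p in cp],[.5,.25,-.1]))
print("cap top cam",p2w("top",[T((553,440))],.115),"scene",p2w("scene",[S((295,174))],.115))
print("coaster scene",p2w("scene",[S((233,535))],.004))
E
```

```text
station top [0.6741 0.0219] -1.9 [[-0.1, -0.6], [0.1, -0.6], [-1.0, -0.2], [0.7, 0.2], [-0.3, 0.1], [0.8, 0.2], [-0.9, 0.6], [0.6, 0.3]]
station scene [0.6731 0.0302] -1.17 [[-0.9, -5.6], [-0.5, 1.1], [0.2, -0.4], [2.8, 0.8]]
carton top [0.4833 0.2613] -11.01 [[0.1, -0.3], [0.2, -0.1], [-0.4, 0.5]]
carton scene [0.4838 0.2673] -11.83 [[-0.3, -0.5], [0.1, -0.6], [0.8, 0.4], [-0.6, 0.4]]
cap top cam [[0.53328887 0.00314392 0.115     ]] scene [[0.5332306  0.00857341 0.115     ]]
coaster scene [[0.6501069 0.2528641 0.004    ]]
```

Both cameras agree to within about 6 mm in y, so I use the averages. Next I check reachability for the whole plan.

```bash
cat >> h.py <<'E'
def R(yaw,tilt=0):
    """tool y along world y turned by yaw; fingers point down, tilted by tilt towards heading yaw"""
    a,t=np.radians([yaw,tilt]); c,s=np.cos(a),np.sin(a)
    return np.array([[c,-s,0],[s,c,0],[0,0,1]])@np.array([[-np.cos(t),0,np.sin(t)],[0,1,0],[-np.sin(t),0,-np.cos(t)]])
def st(m=""): print(m,"t",round(ctrl.current_t(),2),np.round(ctrl.current_tool_pos(),4),"F",np.round(ctrl.current_contact_force(),1),"grip",round(ctrl.current_grip_width(),3),round(ctrl.current_grasp_force(),1))
E
python3 - <<'E'
from h import *
def t(n,p,*a):
    q=ctrl.ik(p,R(*a)); print(n,p,a,None if q is None else np.round(q,0).tolist())
for tl in(0,12): t("pick",[.53,.006,.051],0,tl);t("up",[.5,.006,.25],0,tl)
for y in(-90,-60,-45,-75):
  for z in (.056,.25): t("place",[.65,.25,z],y,12)
for y in(79,-101,90,-90): 
  for p in([.495,.36,.03],[.45,.13,.03]): t("lat",p,y,0)
for tl in(30,45,50,60):
  for x in(.36,.4,.45,.5,.61): t("push",[x,.03,.022],-1.9,tl)
p=[(176,279),(163,350),(186,266)];print(p2w("top",p,.02))
print(p2w("top",[(369,266),(374,229)],.07),p2w("top",[(126,190),(165,205)],.06))
E
```

```text
pick [0.53, 0.006, 0.051] (0, 0) [-6.0, 34.0, 100.0, -0.0, 46.0, -96.0]
up [0.5, 0.006, 0.25] (0, 0) [-6.0, 16.0, 91.0, -0.0, 73.0, -96.0]
pick [0.53, 0.006, 0.051] (0, 12) [-7.0, 31.0, 111.0, 3.0, 27.0, -99.0]
up [0.5, 0.006, 0.25] (0, 12) [-7.0, 10.0, 101.0, 2.0, 57.0, -98.0]
place [0.65, 0.25, 0.056] (-90, 12) [22.0, 46.0, 70.0, -12.0, 69.0, 26.0]
place [0.65, 0.25, 0.25] (-90, 12) [22.0, 36.0, 58.0, -11.0, 90.0, 22.0]
place [0.65, 0.25, 0.056] (-60, 12) [22.0, 43.0, 76.0, -14.0, 60.0, -1.0]
place [0.65, 0.25, 0.25] (-60, 12) [22.0, 32.0, 65.0, -12.0, 81.0, -6.0]
place [0.65, 0.25, 0.056] (-45, 12) [22.0, 42.0, 79.0, -14.0, 55.0, -16.0]
place [0.65, 0.25, 0.25] (-45, 12) [22.0, 31.0, 68.0, -11.0, 77.0, -21.0]
place [0.65, 0.25, 0.056] (-75, 12) [22.0, 44.0, 73.0, -13.0, 65.0, 13.0]
place [0.65, 0.25, 0.25] (-75, 12) [22.0, 34.0, 62.0, -12.0, 86.0, 8.0]
lat [0.495, 0.36, 0.03] (79, 0) [30.0, 40.0, 89.0, -0.0, 51.0, -139.0]
lat [0.45, 0.13, 0.03] (79, 0) [9.0, 33.0, 110.0, -0.0, 38.0, -160.0]
lat [0.495, 0.36, 0.03] (-101, 0) [30.0, 40.0, 89.0, -0.0, 51.0, 41.0]
lat [0.45, 0.13, 0.0
[... 973 characters left out ...]
.9, 50) None
push [0.45, 0.03, 0.022] (-1.9, 50) None
push [0.5, 0.03, 0.022] (-1.9, 50) [-5.0, 68.0, 150.0, 177.0, 87.0, 88.0]
push [0.61, 0.03, 0.022] (-1.9, 50) [-3.0, 51.0, 130.0, 178.0, 52.0, 90.0]
push [0.36, 0.03, 0.022] (-1.9, 60) None
push [0.4, 0.03, 0.022] (-1.9, 60) None
push [0.45, 0.03, 0.022] (-1.9, 60) None
push [0.5, 0.03, 0.022] (-1.9, 60) None
push [0.61, 0.03, 0.022] (-1.9, 60) [-4.0, 63.0, 135.0, 178.0, 78.0, 89.0]
[[0.41583351 0.38559388 0.02      ]
 [0.22800016 0.42095792 0.02      ]
 [0.45014376 0.35853038 0.02      ]]
[[ 0.44283919 -0.12400234  0.07      ]
 [ 0.53663306 -0.13870757  0.07      ]] [[0.6514247  0.50864738 0.06      ]
 [0.60936058 0.40293068 0.06      ]]
```

```bash
python3 - <<'E'
from h import *
Rp=R(0,12); g=np.array([.531,.006,.07]); tcp=g+.019*Rp[:,2]
ctrl.goto(tcp-.14*Rp[:,2],Rp); st("above")
print(ctrl.move_l(tcp,.12,contact_N=8)); st("at")
ctrl.command_gripper(0.0); st("grip")
crop("scene",180,170,420,350,3,"pics/g1.png")
E
```

```text
above t 2.42 [0.506  0.0065 0.1884] F [-0.2  0.  -1.2] grip 0.999 0.0
False
at t 3.74 [0.5352 0.006  0.052 ] F [ 0.3 -0.   0.7] grip 1.003 0.0
grip t 4.48 [0.535  0.006  0.0514] F [-0.4  0.7 -0.3] grip 0.522 29.8
```

View pics/g1.png

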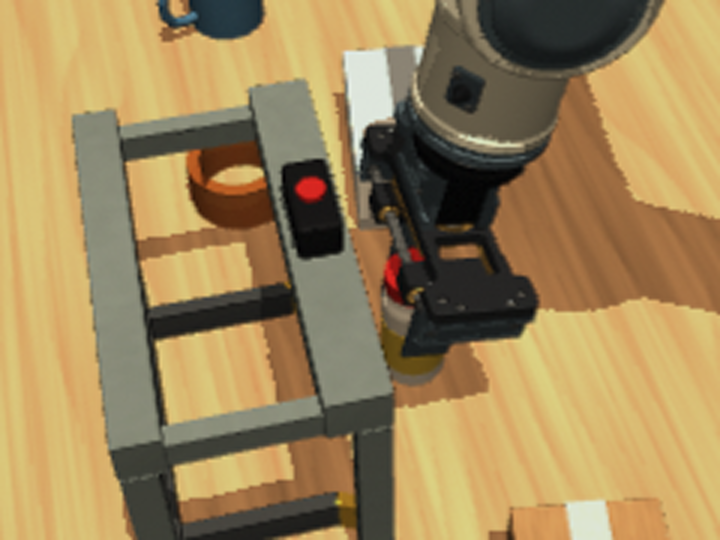

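The picture shows the fingers around the bottle (crop 405,300), and the grip width of 47.5 mm matches the bottle. Now I carry it.

```bash
python3 - <<'E'
from h import *
Rp=R(0,12);Rq=R(-90,12)
ctrl.move_l([.50,.006,.22],.18); st("lift")
tgt=np.array([.65,.251,.07])+.019*Rq[:,2]; tgt[2]=.0565
ctrl.goto([.50,.20,.24],R(-45,12)); ctrl.goto(tgt+[0,0,.14],Rq); st("over")
ctrl.move_l(tgt+[0,0,.012],.15); print(ctrl.move_l(tgt,.03,contact_N=6)); st("down")
ctrl.command_gripper(1.0); ctrl.sleep(.2); st("open")
ctrl.move_l(tgt-.15*Rq[:,2],.2)
ctrl.goto([.43,.42,.2],R(-101,0)); st()
cv2.imwrite("pics/top1.png",ctrl.read_camera("top"));cv2.imwrite("pics/scene1.png",ctrl.read_camera("scene"))
s=cv2.imread("pics/scene1.png");crop("scene",220,230,460,450,2.5,"pics/g2.png",s)
E
```

```text
lift t 5.64 [0.4996 0.0061 0.2192] F [ 0.2 -0.7 -2.7] grip 0.52 29.8
over t 7.7 [0.6497 0.2463 0.1961] F [-0.6 -0.2 -2.1] grip 0.527 29.8
False
down t 9.25 [0.6499 0.247  0.0564] F [ 0.3  1.  -2. ] grip 0.521 29.8
open t 10.26 [0.65   0.247  0.0565] F [-0.2 -0.8 -0.9] grip 1.001 0.0
 t 12.18 [0.4311 0.4197 0.1998] F [-0.  -0.1  0.3] grip 0.995 0.0
```

View pics/g2.png

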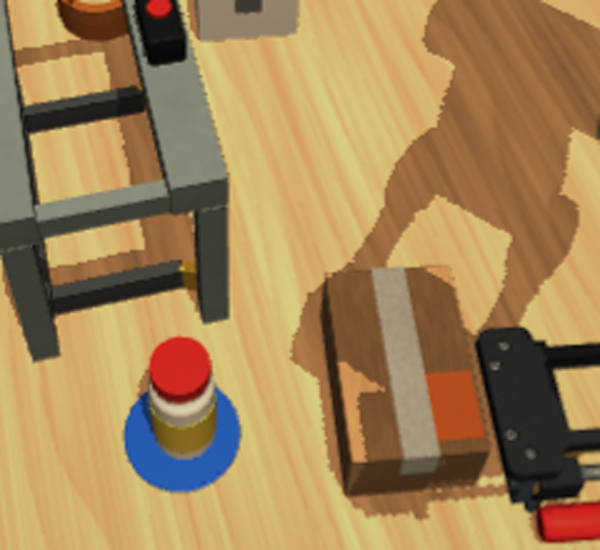

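The bottle stands upright on the coaster at crop (183,400), and the carton is undisturbed. Now I push it sideways.

```bash
python3 - <<'E'
from h import *
def P(c,psi,d): a=np.radians(psi); return np.array([c[0]-np.sin(a)*d,c[1]+np.cos(a)*d,.03])
c0,p0=(.4835,.264),-11.4; c1,p1=(.465,.033),-1.9
s=P(c0,p0,.108)
ctrl.command_gripper(.62)
ctrl.goto(s+[0,0,.12],R(p0-90)); ctrl.move_l(s,.15); st("start")
ctrl.move_l(P(c1,p1,.091),.07,ori=R(p1-90)); st("pushed")
ctrl.move_l(P(c1,p1,.11),.1); ctrl.move_l(P(c1,p1,.11)+[-.02,0,.15],.2)
ctrl.goto([.36,.25,.25],R(0)); st()
t=ctrl.read_camera("top");cv2.imwrite("pics/top2.png",t);crop("top",210,130,410,280,4,"pics/g3.png",t)
E
```

```text
start t 14.41 [0.5053 0.3704 0.031 ] F [ 0.2  0.8 -0. ] grip 0.623 0.0
pushed t 18.11 [0.4681 0.124  0.03  ] F [0.1 2.5 2.3] grip 0.621 1.0
 t 20.6 [0.36   0.2498 0.2494] F [ 0.8 -0.6  0.3] grip 0.621 0.0
```

View pics/g3.png

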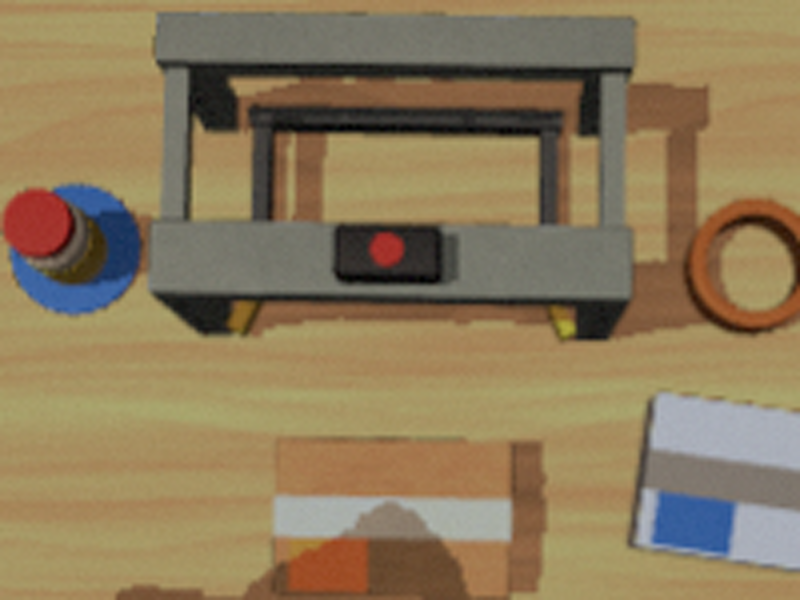

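Crop g3 shows the carton nearly square in front of the bay, with top corners about (276,439), (512,441), (274,595), (510,598).

```bash
python3 - <<'E'
from fit import *
from h import R
T=lambda c:uv(c,(210,130),4)
z=.07
o=fit([(.05,.075,z),(.05,-.075,z),(-.05,.075,z),(-.05,-.075,z)],["top"]*4,[T(p) for p in[(276,439),(512,441),(274,595),(510,598)]],[.47,.03,0]);print(o[0],np.degrees(o[0][2]),o[1].tolist())
z=.206
o=fit([(.074,.138,z),(.074,-.138,z),(-.048,.138,z),(-.048,-.138,z),(-.09,.138,z),(-.09,-.138,z)],["top"]*6,[T(p) for p in[(157,13),(636,19),(152,221),(632,228),(152,292),(632,301)]],[.67,.02,0]);print(o[0],np.degrees(o[0][2]))
for p,a in [([.36,.03,.03],(-1.9,0)),([.36,.03,.2],(-1.9,0)),([.395,.03,.03],(-1.9,0)),([.52,.03,.03],(-1.9,0)),
 ([.36,.03,.03],(178,0)),([.46,.03,.022],(-1.9,45)),([.48,.03,.022],(-1.9,45)),([.48,.03,.12],(-1.9,45)),([.45,.03,.2],(-1.9,45)),([.5,.03,.12],(-1.9,45)),([.615,.03,.022],(-1.9,45)),([.625,.03,.022],(-1.9,45)),([.615,.03,.022],(178.1,-45)),([.5,.03,.022],(178.1,-45))]:
    q=ctrl.ik(p,R(*a));print(p,a,None if q is None else np.round(q,0).tolist())
E
```

```text
[ 0.46254172  0.03066968 -0.02547019] -1.4593346341571856 [[0.04835362827367362, -0.179735460110237], [-0.0518007066718269, -0.10226794090561953], [-0.09812763726273488, 0.17270782100683846], [0.10078679640463406, 0.1060653129100615]]
[ 0.6738326   0.0216822  -0.03322472] -1.9036363318171186
[0.36, 0.03, 0.03] (-1.9, 0) [-5.0, 29.0, 124.0, -0.0, 27.0, -93.0]
[0.36, 0.03, 0.2] (-1.9, 0) [-5.0, 8.0, 112.0, -0.0, 60.0, -93.0]
[0.395, 0.03, 0.03] (-1.9, 0) [-4.0, 30.0, 120.0, -0.0, 31.0, -92.0]
[0.52, 0.03, 0.03] (-1.9, 0) [-3.0, 35.0, 102.0, -0.0, 43.0, -91.0]
[0.36, 0.03, 0.03] (178, 0) [-5.0, 29.0, 124.0, -0.0, 27.0, 87.0]
[0.46, 0.03, 0.022] (-1.9, 45) None
[0.48, 0.03, 0.022] (-1.9, 45) [-5.0, 62.0, 149.0, 177.0, 76.0, 88.0]
[0.48, 0.03, 0.12] (-1.9, 45) [-5.0, 32.0, 144.0, 176.0, 41.0, 90.0]
[0.45, 0.03, 0.2] (-1.9, 45) [-6.0, 11.0, 140.0, 169.0, 16.0, 97.0]
[0.5, 0.03, 0.12] (-1.9, 45) [-5.0, 31.0, 141.0, 176.0, 37.0, 91.0]
[0.615, 0.03, 0.022] (-1.9, 45) [-3.0, 47.0, 126.0, 178.0, 38.0, 90.0]
[0.625, 0.03, 0.022] (-1.9, 45) [-3.0, 46.0, 125.0, 178.0, 36.0, 90.0]
[0.615, 0.03, 0.022] (178.1, -45) [-3.0, 47.0, 126.0, 178.0, 38.0, -90.0]
[0.5, 0.03, 0.022] (178.1, -45) [-5.0, 57.0, 145.0, 178.0, 67.0, -91.0]
```

The carton is within 2 mm and 0.5° of the station axis. First I push with the tool vertical, then with it tilted under the beam.

```bash
python3 - <<'E'
from h import *
ax=lambda x,z:np.array([x,.0225-(x-.6738)*np.tan(np.radians(1.9)),z])
Rv=R(-1.9)
ctrl.command_gripper(.9)
ctrl.goto(ax(.37,.2),Rv); ctrl.move_l(ax(.378,.03),.15); st("start")
print(ctrl.move_l(ax(.504,.03),.07,contact_N=20)); st("A")
ctrl.move_l(ax(.45,.03),.15); ctrl.move_l(ax(.42,.25),.25)
Rt=R(-1.9,45)
ctrl.goto(ax(.45,.22),Rt); st("tilted")
t=ctrl.read_camera("top");cv2.imwrite("pics/top3.png",t)
crop("scene",200,150,480,390,2.6,"pics/g4.png")
E
```

```text
start t 23.4 [0.3783 0.0325 0.0305] F [ 0.7  0.1 -0.1] grip 0.897 0.0
False
A t 25.35 [0.504  0.0281 0.03  ] F [-0.4 -0.7  0.5] grip 0.901 0.3
tilted t 29.91 [0.4502 0.0299 0.2202] F [ 0.1 -0.   0.1] grip 0.9 0.0
```

View pics/g4.png

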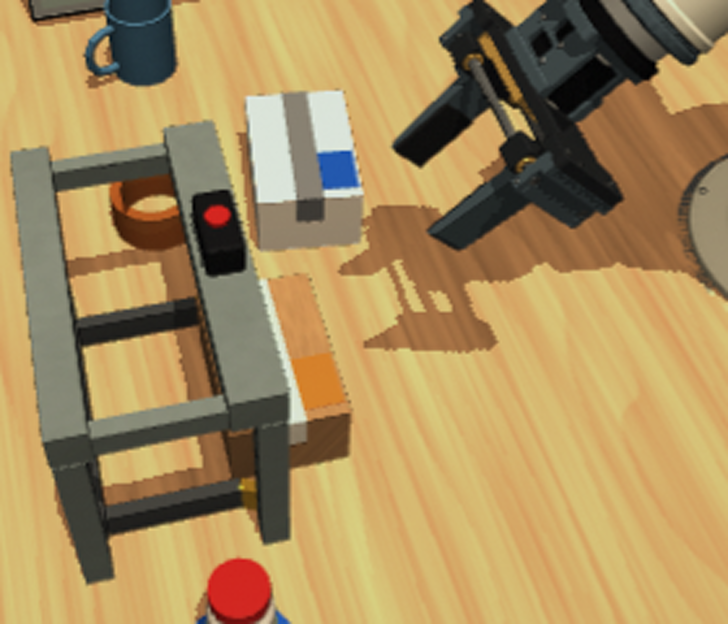

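The carton is entering the mouth squarely (near corners around (350,405) and (310,280)) and the tool is tilted clear. Now the final push.

```bash
python3 - <<'E'
from h import *
ax=lambda x,z:np.array([x,.0225-(x-.6738)*np.tan(np.radians(1.9)),z])
ctrl.move_l(ax(.488,.10),.15); ctrl.move_l(ax(.488,.022),.1); st("low")
print(ctrl.move_l(ax(.60,.022),.06,contact_N=18)); st("B")
print(ctrl.move_l(ax(.626,.022),.02,contact_N=22)); st("home?")
ctrl.sleep(.3); st()
t=ctrl.read_camera("top");crop("top",210,130,410,280,4,"pics/g5.png",t);cv2.imwrite("pics/top4.png",t)
E
```

```text
low t 31.93 [0.4881 0.0287 0.0228] F [-0.3 -0.4 -0.1] grip 0.903 0.0
False
B t 33.95 [0.5998 0.025  0.022 ] F [-1.9  0.1  0.9] grip 0.902 1.0
True
home? t 34.77 [0.614  0.0245 0.0211] F [-5.8 -0.8  3.5] grip 0.898 3.1
 t 35.08 [0.614  0.0245 0.0211] F [-6.6  0.4  4.9] grip 0.898 3.0
```

View pics/g5.png

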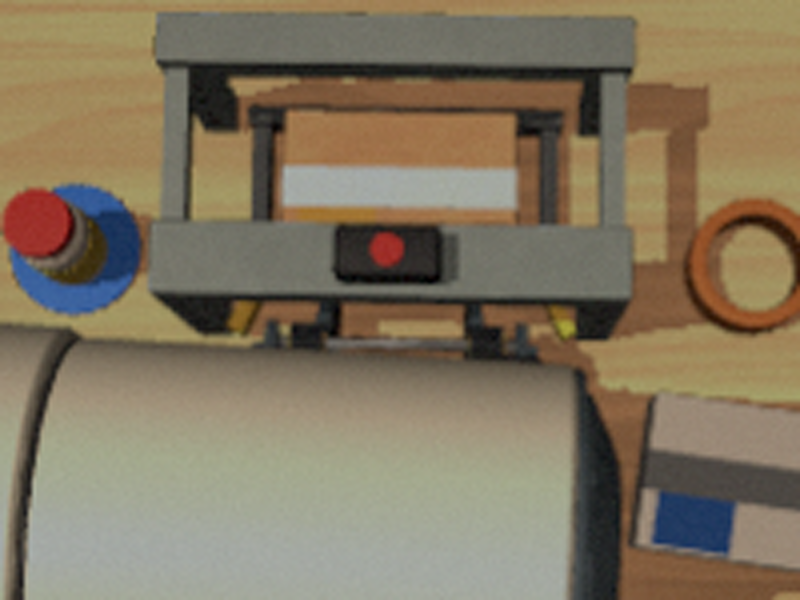

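The carton's far edge lies along the back stop in the crop (about y=110), and the 22 N contact came at the expected x. I give one more gentle squaring press, retreat and check.

```bash
python3 - <<'E'
from h import *
ax=lambda x,z:np.array([x,.0225-(x-.6738)*np.tan(np.radians(1.9)),z])
print(ctrl.move_l(ax(.622,.0215),.015,contact_N=25)); st("press"); ctrl.sleep(.3); st()
ctrl.move_l(ax(.60,.024),.05); ctrl.move_l(ax(.49,.03),.15); ctrl.move_l(ax(.47,.2),.2)
ctrl.goto([.33,.30,.28],R(0)); ctrl.sleep(.3); st("clear")
a=ctrl.read_camera("top");b=ctrl.read_camera("scene")
cv2.imwrite("pics/top5.png",a);cv2.imwrite("pics/scene5.png",b)
A=cv2.resize(a[130:270,215:375],(400,350),interpolation=cv2.INTER_CUBIC);B=cv2.resize(b[190:400,200:440],(400,350),interpolation=cv2.INTER_CUBIC)
cv2.imwrite("pics/g6.png",np.hstack([A,B]))
E
```

```text
True
press t 35.45 [0.6139 0.0247 0.0203] F [-6.7  0.1  4.1] grip 0.902 3.1
 t 35.75 [0.614  0.0246 0.0203] F [-6.1 -0.3  5. ] grip 0.899 3.2
clear t 41.21 [0.33   0.2999 0.28  ] F [-0.7 -0.1 -0.1] grip 0.899 0.0
```

View pics/g6.png

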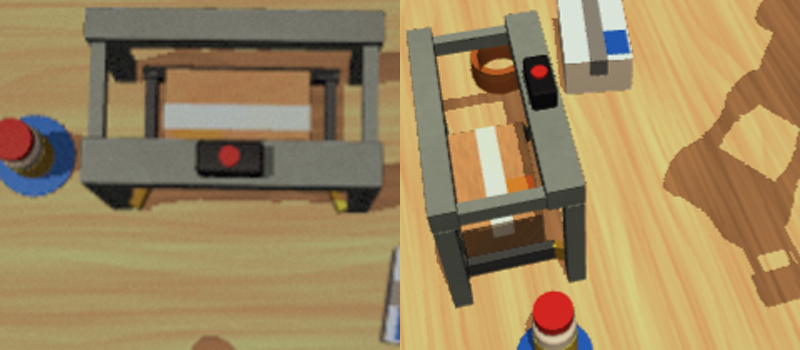

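The carton is in the bay and the bottle still stands. I check squareness numerically from the tape strip.

```bash
python3 - <<'E'
from h import *
for f,(u0,v0,u1,v1) in(("top2",(277,250,340,268)),("top5",(275,165,345,188))):
    im=cv2.imread(f"pics/{f}.png");h=cv2.cvtColor(im,cv2.COLOR_BGR2HSV)
    m=np.zeros(h.shape[:2],np.uint8);m[v0:v1,u0:u1]=cv2.inRange(h,(0,0,110),(180,60,255))[v0:v1,u0:u1]
    w=[]
    for u in range(u0,u1):
        r=np.where(m[:,u])[0]
        if len(r)>4: w.append((u,r.mean(),r[-1]-r[0]+1))
    w=np.array(w); P=p2w("top",w[:,:2],.07); k=np.polyfit(P[:,1],P[:,0],1)
    print(f,len(w),w[:,2].mean(),"yaw",np.degrees(np.arctan(-k[0])),"mid",P[:,0].mean(),(P[0,1]+P[-1,1])/2)
E
```

```text
top2 60 9.866666666666667 yaw -2.123868543058748 mid 0.46324407628876413 0.03162226075734797
top5 59 13.322033898305085 yaw -1.2421829006447005 mid 0.6733758412941169 0.025155439508190082
```

```bash
python3 - <<'E'
from h import *
im=cv2.imread("pics/top5.png").astype(float)
g=im[:,:,0] # blue: tape bright, carton dark
rise=[];fall=[];far=[]
for u in range(284,337):
    c=g[:,u]; d=np.diff(c)
    def e(a,b,s):
        x=np.clip(s*d[a:b],0,None); i=a+np.argmax(x); j=np.arange(i-1,i+2); w=np.clip(s*d[j],0,None); return (u,(w*(j+.5)).sum()/w.sum())
    rise.append(e(167,175,1)); fall.append(e(177,184,-1))
    r=im[:,u,2]; d=np.diff(r); far.append(e(154,162,1))
for n,a in(("rise",rise),("fall",fall),("far",far)):
    P=p2w("top",a,.07);k=np.polyfit(P[:,1],P[:,0],1);res=P[:,0]-np.polyval(k,P[:,1]);o=abs(res)<2*res.std()
    k=np.polyfit(P[o,1],P[o,0],1);print(n,"yaw",np.degrees(np.arctan(-k[0])).round(2),"x at y=.025",np.polyval(k,.025).round(4),"res mm",(1e3*res[o].std()).round(2))
E
```

```text
rise yaw -2.12 x at y=.025 0.6884 res mm 0.19
fall yaw -1.83 x at y=.025 0.6619 res mm 0.16
far yaw -1.67 x at y=.025 0.7237 res mm 0.31
```

```bash
python3 -c "
from bench import ctrl
print(ctrl.sign_off())"
```

```text
the job is handed in; nothing more can be done
None
```

I put the glue bottle upright on the coaster, then slid the carton home: it measures square to within about 0.3° with its far edge at the back stop, and I handed the job in at about 41 s.

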